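Put the spare electrode away in the consumables case

ROBOT

A 6-joint arm with a two-finger parallel gripper is mounted at the origin on a cart in front of the work surface, level with it; the furniture and walls round the work are solid. World frame = base frame: x ahead of the robot, y to its left, z up, the work surface at z = 0. Lengths are in m, angles in rad, forces in N, time in s.
With the tool pointing down it reaches from about 0.4 to 0.825 m from the base axis. Payload 7 kg.
Tool frame: the origin (TCP) lies between the finger pads; the fingertips stand 11 mm ahead of it and the grasp point (between the pads) lies 8 mm behind it; x points along the fingers, z is the direction in which the jaws open and shut, and the axes are right-handed (so a half turn about x gives the same grasp; the last joint's range is limited). The gripper opens to 88 mm and grips with 3 to 60 N. Pads are 19 mm wide; open, the fingers measure 130 mm over their backs; the gripper's body (78 mm by 193 mm) begins 47 mm behind the grasp point.
Start: joints at [1.637, 0.359, 0.012, 0, -1.224, -0.288], TCP at [0.149, 0.658, 0.209] pointing down, gripper open.
Joint ranges: [-3.07, 3.07], [-1.43, 2.12], [-1.02, 1.25], [-3.03, 1.67], [-3.05, -0], [-3.03, 3.03]. Speed limits (rad/s): [2.39, 2.39, 3.01, 3.14, 3.14, 3.14].

INTERFACE

Orientations are given as [roll, pitch, yaw] about the fixed x, y, z axes, in that order (R = Rz(yaw) Ry(pitch) Rx(roll)).
In Python, from station import arm gives the robot as it stands.
- The arm moves only by the tool jog_arm, never from a script. Its argument "motion" is a list of rows, each an object of numbers: "dx", "dy", "dz": the shift along the tool's x, y, z in m; "twist": the turn about the tool's x in degrees. In form: [{"dx": .., "dy": .., "dz": .., "twist": ..}, ...]. A call has 1 to 20 rows; each row is the pose to reach, as a shift and turn from the pose commanded when the call began, along the tool's axes at that moment; what a row does not reach only later rows make up. A row lasts 1/12 s, in which the tool goes at most 41.7 mm and 7.16 degrees, less where a joint would pass 70% of its speed; a pose out of reach is approached as far as the arm can. A call with a gripper value outside its range is refused whole. "gripper" is the finger opening in m, from 0 to 0.0876, set as the call begins (left out, the last holds). The fingers move at their own pace and stop on an object; "newtons" is the grip in N (left out, the last holds). Time passes only in rows, so rows that repeat a pose let the fingers close. It gives the time, the measured TCP pose, the force and the opening at its end, in the units of the state.
- arm.get_state(): the state, without advancing time (a new reading comes with each control period).
- arm.grab_frame(name): name is "side" or "top"; returns the picture (384x512x3 uint8, red, green, blue); there is no depth.
- arm.camera_model(name): a dict with "camera_matrix" (3x3 intrinsics, pixels), "k1" (the pictures are not rectified: a ray, as slopes to the right and down, at radius r is drawn at 1 + k1 r^2 times it, then the intrinsics apply), "eye" and "attitude" of the camera in the world. Camera axes: x right, y down, z forward; pixel columns grow to the right and rows downward; lengths in m; the calibration is good to about 2 mm. A picture is of the moment at which its call begins. camera_model takes no time and is no camera call.
- arm.job_done(): hands the job in, once; it reports no verdict.
The state is a dict: "t": time; "q": joint angles; "qd": joint speeds; "joint_efforts": joint torques, N m; "eef_pos": TCP position; "ee_rot": TCP orientation; "force": force on the tool from outside, world axes, zero at the start; "moment": the same for the moment, N m; "width": finger opening in m.
Only numpy, scipy, OpenCV 4.12 (cv2) and the standard library are available. Lean on these libraries where they do the work, as an engineer would, in place of code of your own. Each camera call takes 0.05 s, during which the arm holds its last target.

TASK

Put the spare electrode, the slender copper part on the table, away in the orange consumables case: swing the lid up by its handle until it leans back past upright and stays open by itself, let go, stand the electrode upright in the one empty compartment, and then shut the lid fully. Leave the other torch parts on the table standing where they are.

Things in the scene. Friction and masses are not known exactly. Their poses are not given: they have to be found in the camera images.
- tip_case: Orange case with a whitish see-through lid, fixed to the table, 130 (x) by 200 (y) mm, rim 37, with lid 54 mm high. Origin: centre of its underside; z up, x from front (handle side) to hinge, y to the left seen from the front. Partitions 31 high: two along x at y = +30 and -38, one across the middle at x = +5.5. All compartments but the rear middle one hold torch parts.
- tip_case_lid (a joint): Hinge of the lid, rad: 0 shut, grows as the lid swings up and away from the front, stop at 1.95. Upright is 1.57; beyond about 1.65 the lid falls back to the stop and rests there, below about 1.25 it sinks shut, between them friction holds it. It moves easily (under 2 N at the handle), damped. At the stop it leans back and reaches 205 mm high.
- lid_hinge (a point): Point on the hinge axis, middle of the case's rear edge, 69.5 mm behind the case's origin and 38.5 mm up; axes as the case. The hinge axis runs along the case's y.
- handle_grip (a point): Middle of the straight bar of the black D-shaped handle on the lid's front edge, to be held from above: bar 10 mm thick, along the case's y, free for 37 mm either side; in the plane of the lid, 178.5 mm in front of the hinge axis and, lid shut, 7.5 mm above it (46 mm above the table); gap of 35 mm between bar and lid. Moves on an arc about the hinge; the axes turn with the lid.
- empty_bin (a point): Centre of the floor of the empty compartment, the rear one of the two in the middle of the case, 56 mm along x by 66 mm along y inside; axes as the case. It lies 35 mm behind and 4 mm to the right of the case's origin.
- electrode_a: The part to put away: slender copper electrode, 15 mm diameter, 36 mm high, about 25 g, standing upright on its base on the table right of the case. The other two parts stand at least 60 mm from it; a bench vice (nearer the robot) and a toggle clamp (further off), both 130 mm high, at least 80 mm. Origin: centre of its underside, z up along its axis.
- nozzle_a: Short pointed copper nozzle, 17 mm diameter, 22 mm high, standing on the table; stays there. Origin: centre of its underside, z up.
- retaining_cap: Black retaining cap, 35 mm diameter, 36 mm high, standing on the table; stays there. Origin: centre of its underside, z up.
Mind the look-alikes: they are no part of the job. Several things look just like the retaining_cap: the one meant starts farthest to the robot's right.

How it is judged:
On the way, in this order (a step that is already met when the one before it is completed fails the run):
1. the lid leans back past upright, let go and open by itself (value of joint tip_case_lid above 1.57 rad and contact force between each of the fingers, the arm and tip_case below 0.1 N), for 0.3 s.
2. the electrode stands upright, let go, in the empty compartment, with the lid still open (x of electrode_a in the frame of tip_case between 0.008 and 0.063 m and y of electrode_a in the frame of tip_case between -0.037 and 0.029 m and z of electrode_a in the frame of tip_case between 0 and 0.01 m and angle between electrode_a's own z axis and vertical below 0.2 rad and value of joint tip_case_lid above 1 rad and contact force between the fingers and electrode_a below 0.1 N), for 0.2 s.
At the end, for the whole second after the job is handed in: The lid is fully shut (within 0.06 rad), the electrode stands upright (within 0.2 rad) and at rest on the floor of the rear middle compartment, and the nozzle and the retaining cap still stand upright on the table (value of joint tip_case_lid below 0.06 rad and x of electrode_a in the frame of tip_case between 0.008 and 0.063 m and y of electrode_a in the frame of tip_case between -0.037 and 0.029 m and z of electrode_a in the frame of tip_case between 0 and 0.01 m and angle between each of electrode_a, nozzle_a, retaining_cap's own z axis and vertical below 0.2 rad and linear speed of electrode_a below 0.02 m/s); the robot touches nothing.
It fails at once if the nozzle on the table is moved more than 25 mm (distance of nozzle_a from where it was at the start of the episode above 0.025 m).
It fails at once if the retaining cap on the table is moved more than 25 mm (distance of retaining_cap from where it was at the start of the episode above 0.025 m).
It also fails if it takes over 72 s, if anything falls off the work surface, if the arm or the gripper's body presses on something with over 40 N, if the wrist force passes 120 N, or if a joint passes its speed limit or range.

## Working session

There is one attempt and no reset: what is moved stays moved. The work goes in short steps, Python scripts to look and compute and a tool call to move; the robot and the scene stay as the last step left them, time stands still between calls to the robot, and variables do not carry over. Pictures are saved under pics/ and viewed, and the job is handed in when it is done.

Besides the shell and the picture viewer there is one more tool, called after ">>>" as name(argument=value, ...) on one line, values as JSON. jog_arm: Moves the arm, as the interface text tells. Its arguments: {"type":"object","properties":{"motion":{"type":"array"},"gripper":{"type":"number"},"newtons":{"type":"number"}},"required":["motion"]}

```bash
ls; mkdir -p pics
python3 - <<'E'
from station import arm
import cv2
for n in ("side","top"):
    f=arm.grab_frame(n); cv2.imwrite(f"pics/{n}0.png",cv2.cvtColor(f,cv2.COLOR_RGB2BGR)); print(n,arm.camera_model(n))
print(arm.get_state())
E
```

```text
pics
side {'camera_matrix': array([[479.13032061,   0.        , 258.36861043],
       [  0.        , 479.13032061, 192.48556101],
       [  0.        ,   0.        ,   1.        ]]), 'k1': -0.0672406880054141, 'eye': array([ 0.11362839, -0.83885368,  0.5293825 ]), 'attitude': array([-2.03867021,  0.01031363, -0.49540105])}
top {'camera_matrix': array([[392.13970648,   0.        , 250.96322017],
       [  0.        , 392.13970648, 192.43371218],
       [  0.        ,   0.        ,   1.        ]]), 'k1': -0.07708337048488813, 'eye': array([ 0.52566407, -0.06472379,  0.90193738]), 'attitude': array([-3.0802964 ,  0.00929046, -1.59205408])}
{'t': 0.1, 'q': array([ 1.63710884e+00,  3.59320723e-01,  1.11733720e-02, -3.10282287e-04,
       -1.22408195e+00, -2.88077949e-01]), 'qd': array([-0.0027698 , -0.00291553,  0.00253676, -0.00011088,  0.00191589,
       -0.00115215]), 'joint_efforts': array([-1.39015872e-03, -5.84159625e+01,  2.93750417e+01,  7.01545939e+00,
        1.01803994e-02, -5.11207725e-05]), 'eef_pos': array([0.14840729, 0.65802526, 0.2078225 ]), 'ee_rot': array([ 0.08728298,  1.56933396, -1.70538443]), 'force': array([-0.35322099, -0.98868731, -0.39176491]), 'moment': array([-0.02208313,  0.04118319, -0.03460573]), 'width': 0.08736199567664522}
```

View pics/side0.png

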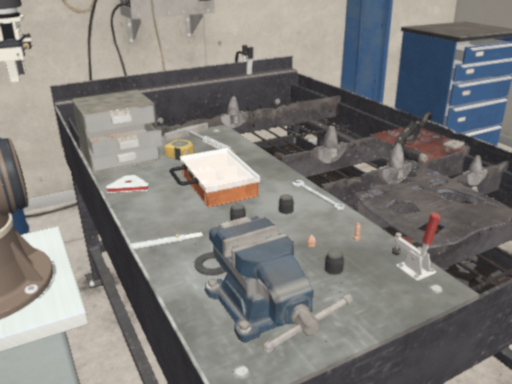

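View pics/top0.png

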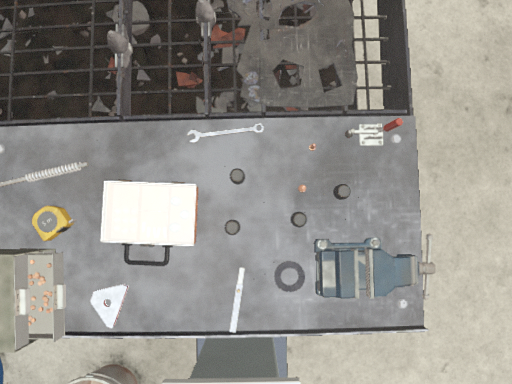

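```bash
cat > h.py <<'E'
import numpy as np, cv2
from scipy.spatial.transform import Rotation as Ro
from station import arm
def R(e): return Ro.from_euler('xyz',e).as_matrix()
def ray(n,uv):
    c=arm.camera_model(n);K=c['camera_matrix'];p=np.atleast_2d(uv).astype(float)
    d=cv2.undistortPoints(p[:,None],K,np.array([c['k1'],0,0,0.]))[:,0]
    d=np.c_[d,np.ones(len(d))]@R(c['attitude']).T
    return c['eye'],d
def on_z(n,uv,z):
    e,d=ray(n,uv); return e+d*((z-e[2])/d[:,2])[:,None]
def proj(n,P):
    c=arm.camera_model(n); q=(np.atleast_2d(P)-c['eye'])@R(c['attitude'])
    s=q[:,:2]/q[:,2:]; s=s*(1+c['k1']*(s**2).sum(1,keepdims=True)); K=c['camera_matrix']
    return s@K[:2,:2].T+K[:2,2]
def grab(n,f):
    im=cv2.cvtColor(arm.grab_frame(n),cv2.COLOR_RGB2BGR); cv2.imwrite(f'pics/{f}.png',im); return im
E
python3 - <<'E'
from h import *
t=cv2.imread('pics/top0.png');s=cv2.imread('pics/side0.png')
a=cv2.resize(t[120:280,90:220],None,fx=4,fy=4,interpolation=2)[:600]
b=cv2.resize(t[130:240,280:360],None,fx=5,fy=5,interpolation=2)
c=cv2.resize(s[205:285,290:410],None,fx=5,fy=5,interpolation=2)
cv2.imwrite('pics/c1.png',a);cv2.imwrite('pics/c2.png',b);cv2.imwrite('pics/c3.png',c)
def blobs(im,n,m,box,z):
    x0,y0,x1,y1=box; mm=np.zeros_like(m);mm[y0:y1,x0:x1]=m[y0:y1,x0:x1]
    k,l,st,ce=cv2.connectedComponentsWithStats(mm)
    for i in range(1,k):
        if st[i,4]>12: print(n,st[i],ce[i].round(1),on_z(n,ce[i],z).round(4))
for im,n,box in((t,'top',(200,125,360,240)),(s,'side',(220,190,410,280))):
    h=cv2.cvtColor(im,cv2.COLOR_BGR2HSV)
    cop=((h[...,1]>90)&(h[...,2]>90)&((h[...,0]<18)|(h[...,0]>172))).astype(np.uint8)
    print('copper');blobs(im,n,cop,box,.02)
    blk=(h[...,2]<62).astype(np.uint8); print('black');blobs(im,n,blk,box,.03)
h=cv2.cvtColor(t,cv2.COLOR_BGR2HSV)
w=((h[...,2]>190)&(h[...,1]<60)).astype(np.uint8);w[:, :90]=0;w[:,215:]=0;w[:170]=0;w[260:]=0
k,l,st,ce=cv2.connectedComponentsWithStats(w);i=1+st[1:,4].argmax();print(st[i],ce[i])
c=max(cv2.findContours((l==i).astype(np.uint8),0,1)[0],key=cv2.contourArea)
r=cv2.minAreaRect(c);bp=cv2.boxPoints(r);print(bp);P=on_z('top',bp,.054);print(P,np.linalg.norm(np.diff(P,axis=0),axis=1))
k=(h[...,2]<70).astype(np.uint8);k[:,:115]=0;k[:,180:]=0;k[:246]=0;k[275:]=0
n_,l,st,ce=cv2.connectedComponentsWithStats(k);print(st[1:],ce[1:])
E
```

```text
copper
top [299 185   4   6  16] [300.4 187.8] [[ 0.5881 -0.1695  0.02  ]]
black
copper
side [220 190  38  15 402] [236.  195.1] [[0.5364 0.0644 0.02  ]]
side [404 237   6   5  16] [407.1 238.4] [[ 0.7487 -0.2724  0.02  ]]
black
side [280 200   4  12  29] [281.  206.8] [[ 0.589  -0.0522  0.03  ]]
side [386 227  11   8  55] [391. 230.] [[ 0.7308 -0.244   0.03  ]]
side [325 256   8  16  72] [328.1 265.1] [[ 0.5507 -0.2799  0.03  ]]
[ 100  181   97   65 5774] [148.31382057 212.9806027 ]
[[ 99.83664  241.86635 ]
 [102.478424 179.3442  ]
 [196.36713  183.31133 ]
 [193.72534  245.83348 ]]
[[0.47684109 0.27462524 0.054     ]
 [0.6139011  0.26861304 0.054     ]
 [0.60033653 0.06038914 0.054     ]
 [0.46512793 0.06799921 0.054     ]] [0.13719182 0.20866526 0.13542259]
[[125 246  43  19 141]
 [165 246   5   2   7]
 [168 255   1   1   1]] [[143.9858156  260.92907801]
 [166.57142857 246.28571429]
 [168.         255.        ]]
```

```bash
python3 -c "
import cv2,numpy as np
a,b,c=[cv2.imread(f'pics/c{i}.png') for i in(1,2,3)]
print(a.shape,b.shape,c.shape)"
```

```text
(600, 520, 3) (550, 400, 3) (400, 600, 3)
```

View pics/c1.png

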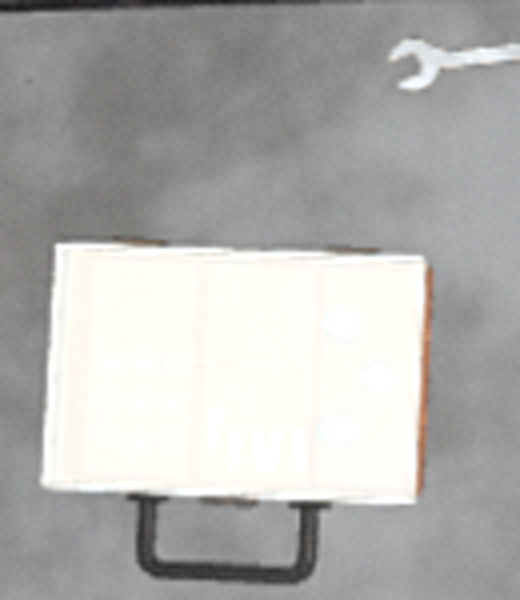

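View pics/c2.png

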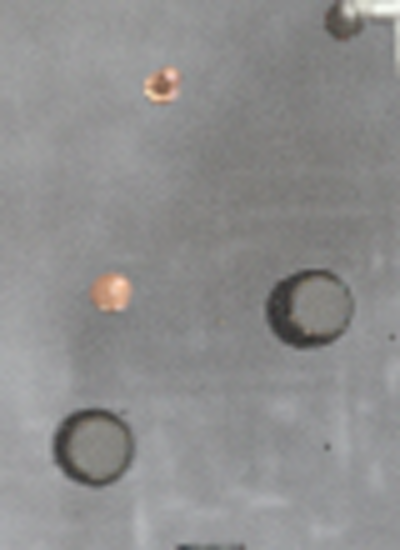

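View pics/c3.png

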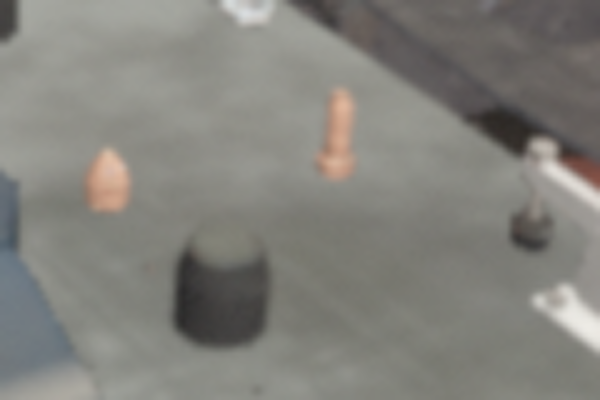

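Run:
```python
from h import *
t=(lambda x,y:(x/5-.4+280,y/5-.4+130)); s=(lambda x,y:(x/5-.4+290,y/5-.4+205))
print('elec top blob z0/.036',on_z('top',t(161,86),0.02), 'side base',on_z('side',s(337,166),0.006),'side tip',on_z('side',s(341,90),.036))
e,d=ray('top',t(161,86));e2,d2=ray('side',s(338,140))
A=np.c_[d[0],-d2[0]];k=np.linalg.lstsq(A,e2-e,rcond=None)[0];print(e+d[0]*k[0],e2+d2[0]*k[1])
print('handle bar',on_z('top',((225-1.5)/4+90,(573-1.5)/4+120),.046))
# rear hinge edge & handle ends
print('bar ends',on_z('top',[((147-1.5)/4+90,(571-1.5)/4+120),((303-1.5)/4+90,(575-1.5)/4+120)],.046))
print('side lid corners z=.054');
st=arm.get_state();M=R(st['ee_rot']);print('tool axes x,y,z cols\n',M.round(3))
c=np.array([.539,.168]);
for y in(.061,):
  Rz=R([0,0,-y])
  P=[Rz@[sx*.065,sy*.1,.037]+[*c,0] for sx,sy in((-1,-1),(-1,1),(1,1),(1,-1))]
  print(proj('top',P).round(1),proj('side',P).round(1))
  print('handle pred',(Rz@[-.109,0,.046]+[*c,0]))
im=cv2.imread('pics/side0.png');cv2.imwrite('pics/c4.png',cv2.resize(im[140:215,160:270],None,fx=6,fy=6,interpolation=2))
```

```text
elec top blob z0/.036 [[ 0.68083208 -0.19814312  0.02      ]] side base [[ 0.6788748  -0.20432895  0.006     ]] side tip [[ 0.68443552 -0.19597338  0.036     ]]
[ 0.68179629 -0.19897218  0.01451966] [ 0.68242417 -0.19939079  0.01469346]
handle bar [[0.42912164 0.17508002 0.046     ]]
bar ends [[0.4307285  0.21846112 0.046     ]
 [0.42746186 0.1320222  0.046     ]]
side lid corners z=.054
tool axes x,y,z cols
 [[-0.     0.975 -0.22 ]
 [-0.001 -0.22  -0.975]
 [-1.     0.     0.001]]
[[193.  244. ]
 [104.  239.8]
 [107.4 181.7]
 [195.8 185.1]] [[207.3 193.9]
 [181.8 162.7]
 [228.  154.3]
 [259.1 182.9]]
handle pred [0.43020273 0.17464488 0.046     ]
```

View pics/c4.png

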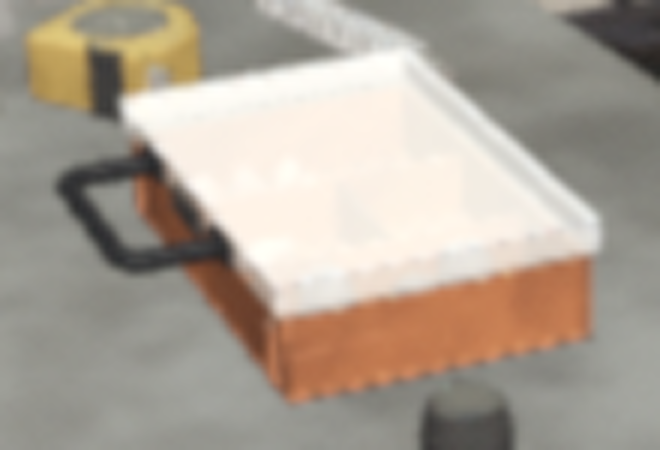

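```bash
cat >> h.py <<'E'
def plan(targets,ang=None):
    s=arm.get_state();M=R(s['ee_rot']);a=np.arctan2(M[1,2],M[0,2])
    print('t %.2f pos %s ang %.1f w %.4f F %s q6 %.2f'%(s['t'],s['eef_pos'].round(4),np.degrees(a),s['width'],s['force'].round(1),s['q'][5]))
    for p in np.atleast_2d(targets): print((M.T@(p-s['eef_pos'])).round(4))
    if ang is not None: print('twist',(np.degrees(a)-ang+180)%360-180)
E
python3 - <<'E'
from h import *
plan([[.148,.658,.30],[.43,.175,.30],[.43,.175,.12]],177.1)
E
```

```text
t 0.10 pos [0.1484 0.658  0.2078] ang -102.7 w 0.0874 F [-0.4 -1.  -0.4] q6 -0.29
[-0.0922 -0.0004  0.0002]
[-0.0915  0.381   0.4094]
[0.0885 0.381  0.4091]
twist 80.18771785148363
```

>>> jog_arm(motion=[{"dx": -0.04, "dy": 0, "dz": 0, "twist": 0}, {"dx": -0.08, "dy": 0, "dz": 0, "twist": 0}, {"dx": -0.092, "dy": 0.03, "dz": 0.03, "twist": 7}, {"dx": -0.092, "dy": 0.06, "dz": 0.06, "twist": 14}, {"dx": -0.092, "dy": 0.085, "dz": 0.09, "twist": 20}, {"dx": -0.092, "dy": 0.11, "dz": 0.12, "twist": 26}, {"dx": -0.092, "dy": 0.135, "dz": 0.15, "twist": 32}, {"dx": -0.092, "dy": 0.16, "dz": 0.18, "twist": 38}, {"dx": -0.092, "dy": 0.19, "dz": 0.21, "twist": 44}, {"dx": -0.092, "dy": 0.22, "dz": 0.24, "twist": 50}, {"dx": -0.092, "dy": 0.25, "dz": 0.27, "twist": 56}, {"dx": -0.092, "dy": 0.28, "dz": 0.3, "twist": 62}, {"dx": -0.092, "dy": 0.31, "dz": 0.33, "twist": 68}, {"dx": -0.092, "dy": 0.335, "dz": 0.36, "twist": 74}, {"dx": -0.08, "dy": 0.36, "dz": 0.39, "twist": 80}, {"dx": -0.04, "dy": 0.381, "dz": 0.409, "twist": 80}, {"dx": 0, "dy": 0.381, "dz": 0.409, "twist": 80}, {"dx": 0.04, "dy": 0.381, "dz": 0.409, "twist": 80}, {"dx": 0.07, "dy": 0.381, "dz": 0.409, "twist": 80}, {"dx": 0.07, "dy": 0.381, "dz": 0.409, "twist": 80}], gripper=0.024)

```text
t: 1.77
eef_pos: [0.4264, 0.1722, 0.1326]
ee_rot: [0.679, 1.56, -2.512]
force: [-1.0, -1.3, -0.6]
width: 0.024
```

Run:
```python
from h import *
a=grab('top','top1');b=grab('side','side1')
plan([[.4295,.175,.038]],177.1)
cv2.imwrite('pics/c5.png',np.hstack([cv2.resize(a[200:300,90:210],None,fx=3.3,fy=3.3),cv2.resize(b[110:210,140:260],None,fx=3.3,fy=3.3)]))
```

```text
t 1.87 pos [0.4301 0.1752 0.1388] ang 177.3 w 0.0242 F [0.8 0.5 1.6] q6 -0.86
[0.1008 0.     0.0005]
twist 0.21371361471440764
```

View pics/c5.png

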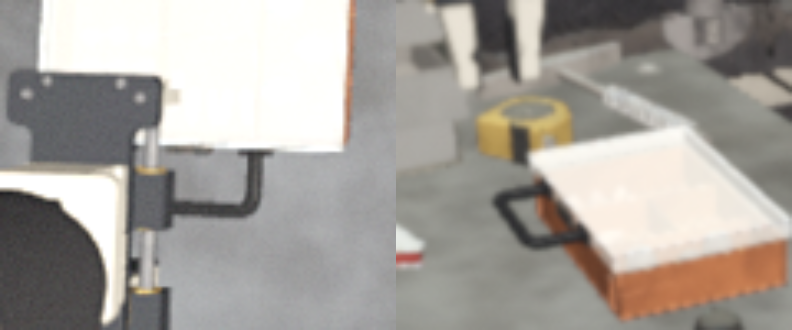

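The crop shows the gripper above the bar, with the handle's right leg at about (167,262) in the top view. The jaw line is in line with the bar. I'm going down.

>>> jog_arm(motion=[{"dx": 0.03, "dy": 0, "dz": 0, "twist": 0}, {"dx": 0.055, "dy": 0, "dz": 0, "twist": 0}, {"dx": 0.075, "dy": 0, "dz": 0, "twist": 0}, {"dx": 0.09, "dy": 0, "dz": 0, "twist": 0}, {"dx": 0.1, "dy": 0, "dz": 0, "twist": 0}, {"dx": 0.1, "dy": 0, "dz": 0, "twist": 0}, {"dx": 0.1, "dy": 0, "dz": 0, "twist": 0}])

```text
t: 2.45
eef_pos: [0.4315, 0.1771, 0.0405]
ee_rot: [-2.493, 1.568, 0.603]
force: [0.3, 0.6, 0.7]
width: 0.0239
```

>>> jog_arm(motion=[{"dx": 0, "dy": 0, "dz": 0, "twist": 0}, {"dx": 0, "dy": 0, "dz": 0, "twist": 0}, {"dx": 0, "dy": 0, "dz": 0, "twist": 0}, {"dx": 0, "dy": 0, "dz": 0, "twist": 0}, {"dx": 0, "dy": 0, "dz": 0, "twist": 0}], gripper=0.0, newtons=8)

```text
t: 2.87
eef_pos: [0.4304, 0.1758, 0.0391]
ee_rot: [-2.339, 1.57, 0.755]
force: [0.5, -0.4, 0.1]
width: 0.0009
```

Run:
```python
from h import *
b=grab('side','side2')
plan([[.4295,.175,.038]],177.1)
cv2.imwrite('pics/c6.png',cv2.resize(b[110:210,140:260],None,fx=5,fy=5))
s=arm.get_state();M=R(s['ee_rot'])
ca=np.array([np.cos(-.05),np.sin(-.05),0]);r=np.hypot(.1785,.0075);p0=np.arctan2(.0075,.1785)
for th in np.arange(.1,1.95,.1).tolist()+[1.92]:
  d=ca*(.1785-r*np.cos(th+p0))+np.array([0,0,r*np.sin(th+p0)-.0075])
  print(round(th,2),(M.T@d).round(3))
```

```text
t 2.92 pos [0.4303 0.1757 0.039 ] ang 177.3 w 0.0003 F [ 0.4 -0.1 -0.6] q6 -0.86
[0.001  0.0008 0.0008]
twist 0.19417560375646303
0.1 [-0.018 -0.    -0.002]
0.2 [-0.035  0.    -0.005]
0.3 [-0.052  0.    -0.01 ]
0.4 [-0.069  0.    -0.017]
0.5 [-0.085  0.    -0.025]
0.6 [-0.099  0.    -0.035]
0.7 [-0.113  0.    -0.047]
0.8 [-0.126  0.    -0.06 ]
0.9 [-0.137  0.    -0.073]
1.0 [-0.147  0.    -0.088]
1.1 [-0.155  0.    -0.104]
1.2 [-0.162  0.    -0.121]
1.3 [-0.166  0.    -0.138]
1.4 [-0.17   0.    -0.156]
1.5 [-0.171  0.    -0.173]
1.6 [-0.171  0.    -0.191]
1.7 [-0.168  0.001 -0.209]
1.8 [-0.165  0.001 -0.226]
1.9 [-0.159  0.001 -0.243]
1.92 [-0.158  0.001 -0.247]
```

View pics/c6.png

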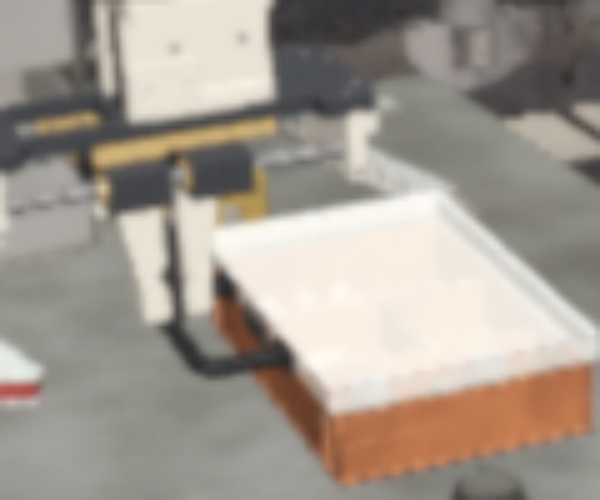

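Run:
```python
from h import *
a=grab('top','top3');b=grab('side','side3')
print(arm.get_state()['width'],proj('side',[[.4303,.1757,.028],[.4303,.1757,.046],[.4295,.175,.046]]))
cv2.imwrite('pics/c7.png',np.hstack([cv2.resize(a[200:300,90:210],None,fx=6,fy=6,interpolation=2)[:,:400],cv2.resize(b[140:190,150:215],None,fx=12,fy=12,interpolation=0)[:,:400]]))
c=cv2.resize(b[140:190,150:215],None,fx=12,fy=12,interpolation=2);cv2.imwrite('pics/c8.png',c)
```

```text
0.0006324458513620714 [[176.39857842 183.7782789 ]
 [175.74936159 177.03805032]
 [175.53191811 177.21461822]]
```

View pics/c8.png

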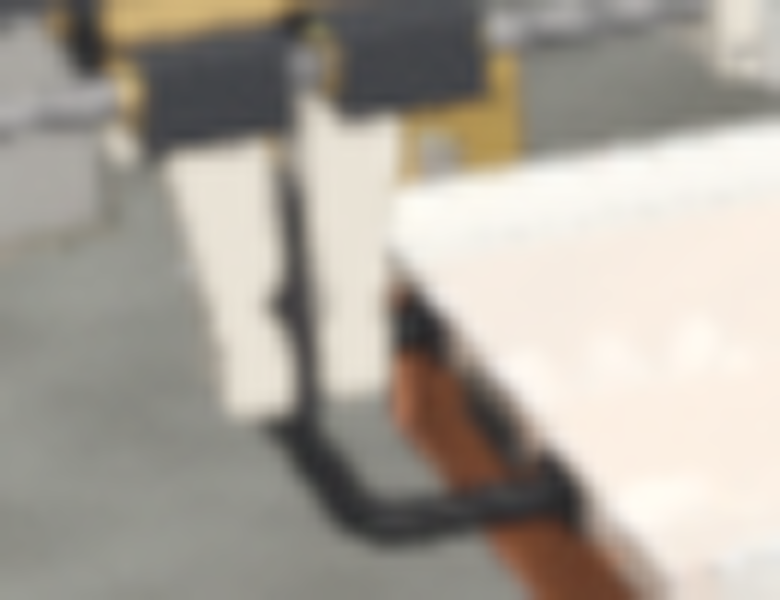

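View pics/top3.png

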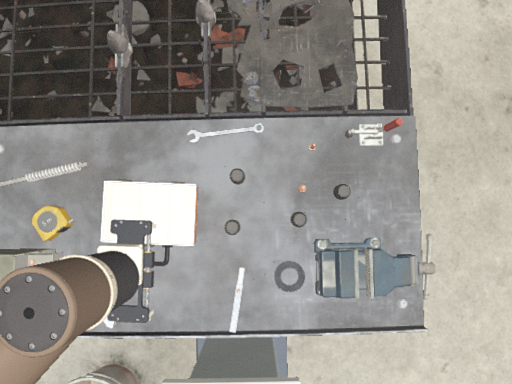

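Run:
```python
from h import *
print(proj('side',[[.148,.658,.197],[.148,.658,.208],[.148,.658,.222]]))
for z in(.128,.139,.15): print(proj('side',[[.4301,.1752,z]]),proj('top',[[.4301,.1752,z]]))
b=cv2.imread('pics/side0.png');c=cv2.imread('pics/side1.png')
cv2.imwrite('pics/c9.png',np.hstack([cv2.resize(b[30:110,0:60],None,fx=6,fy=6,interpolation=2),cv2.resize(c[90:170,140:200],None,fx=6,fy=6,interpolation=2)]))
```

```text
[[21.47660701 88.2202945 ]
 [20.65114938 84.43234085]
 [19.59610639 79.57646637]]
[[172.69451088 145.20342777]] [[134.42863205 267.21198002]]
[[172.27492847 140.76444297]] [[132.71902139 267.93010642]]
[[171.85273832 136.28755732]] [[130.96056584 268.66864663]]
```

View pics/c9.png

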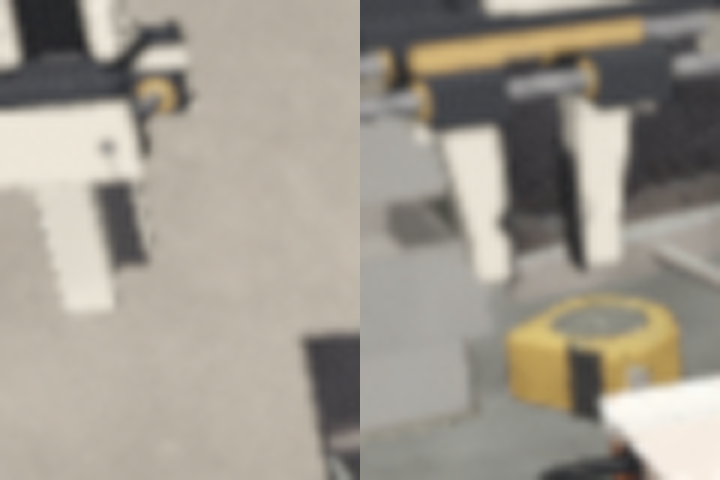

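The fingers closed on nothing: width is 0. In the side view the fingertips end at about (175.8,174), roughly 24 mm higher than the stated tool geometry predicts (row 184), so they are just above the bar. I'll open and go 20 mm lower, which clears the table under either reading.

>>> jog_arm(motion=[{"dx": 0, "dy": 0, "dz": 0, "twist": 0}, {"dx": 0, "dy": 0, "dz": 0, "twist": 0}, {"dx": 0, "dy": 0, "dz": 0, "twist": 0}, {"dx": 0.005, "dy": 0, "dz": 0, "twist": 0}, {"dx": 0.01, "dy": 0, "dz": 0, "twist": 0}, {"dx": 0.015, "dy": 0, "dz": 0, "twist": 0}, {"dx": 0.02, "dy": 0, "dz": 0, "twist": 0}, {"dx": 0.02, "dy": 0, "dz": 0, "twist": 0}], gripper=0.024)

```text
t: 3.68
eef_pos: [0.4295, 0.175, 0.0174]
ee_rot: [0.784, 1.569, -2.405]
force: [-1.8, -0.1, 0.1]
width: 0.0242
```

Run:
```python
from h import *
b=grab('side','side4');plan([[.4295,.175,.038]],177.1)
cv2.imwrite('pics/c10.png',cv2.resize(b[140:190,150:215],None,fx=12,fy=12,interpolation=2))
```

```text
t 3.73 pos [0.4297 0.1752 0.0178] ang 177.3 w 0.0237 F [-0.  -0.5  0.4] q6 -0.86
[-0.0202  0.0002  0.0003]
twist 0.19085521170401876
```

View pics/c10.png

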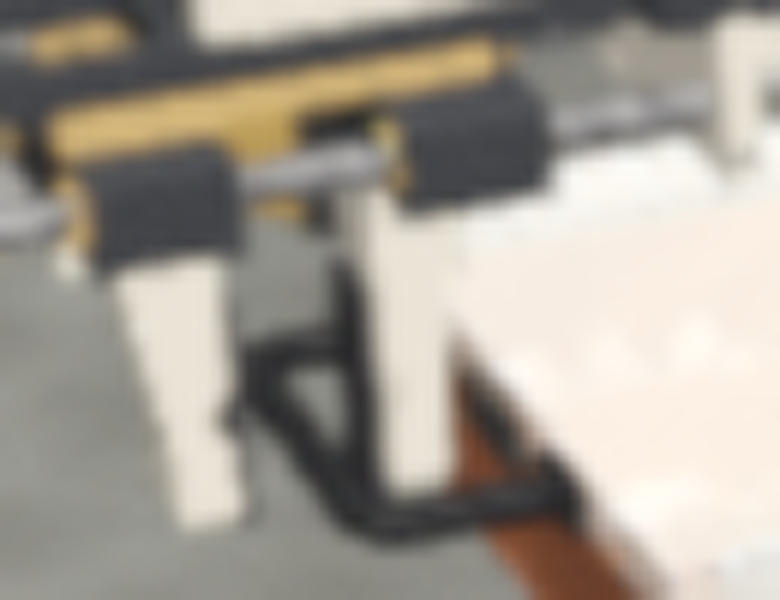

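>>> jog_arm(motion=[{"dx": 0.004, "dy": 0, "dz": 0, "twist": 0}, {"dx": 0.004, "dy": 0, "dz": 0, "twist": 0}])

```text
t: 3.9
eef_pos: [0.43, 0.1755, 0.0141]
ee_rot: [0.751, 1.57, -2.438]
force: [-0.6, -0.2, -0.6]
width: 0.0236
```

>>> jog_arm(motion=[{"dx": 0, "dy": 0, "dz": 0, "twist": 0}, {"dx": 0, "dy": 0, "dz": 0, "twist": 0}, {"dx": 0, "dy": 0, "dz": 0, "twist": 0}, {"dx": 0, "dy": 0, "dz": 0, "twist": 0}, {"dx": 0, "dy": 0, "dz": 0, "twist": 0}], gripper=0.0, newtons=8)

```text
t: 4.32
eef_pos: [0.4312, 0.1759, 0.0151]
ee_rot: [-2.785, 1.569, 0.31]
force: [4.6, -2.4, -0.5]
width: 0.0092
```

>>> jog_arm(motion=[{"dx": -0.009, "dy": 0, "dz": -0.001}, {"dx": -0.018, "dy": 0, "dz": -0.002}, {"dx": -0.027, "dy": 0, "dz": -0.003}, {"dx": -0.035, "dy": 0, "dz": -0.005}, {"dx": -0.044, "dy": 0, "dz": -0.007}, {"dx": -0.052, "dy": 0, "dz": -0.01}, {"dx": -0.061, "dy": 0, "dz": -0.013}, {"dx": -0.069, "dy": 0, "dz": -0.017}, {"dx": -0.077, "dy": 0, "dz": -0.021}, {"dx": -0.085, "dy": 0, "dz": -0.025}, {"dx": -0.092, "dy": 0, "dz": -0.03}, {"dx": -0.099, "dy": 0, "dz": -0.035}, {"dx": -0.106, "dy": 0, "dz": -0.041}, {"dx": -0.113, "dy": 0, "dz": -0.047}, {"dx": -0.113, "dy": 0, "dz": -0.047}])

```text
invalid input
```

Run:
```python
from h import *
b=grab('side','side5');plan([[.4295,.175,.038]],177.1)
cv2.imwrite('pics/c11.png',cv2.resize(b[80:200,130:290],None,fx=5,fy=5,interpolation=2))
```

```text
t 4.37 pos [0.4312 0.1758 0.0151] ang 177.3 w 0.0094 F [ 5.  -3.1 -0.8] q6 -0.86
[-0.0229  0.0009  0.0017]
twist 0.21096849516979432
```

View pics/c11.png

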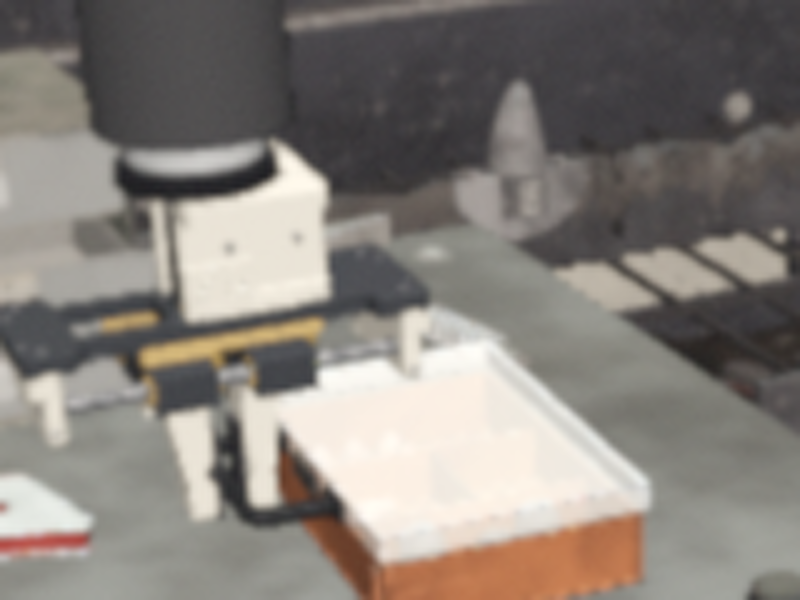

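>>> jog_arm(motion=[{"dx": -0.009, "dy": 0, "dz": -0.001, "twist": 0}, {"dx": -0.018, "dy": 0, "dz": -0.002, "twist": 0}, {"dx": -0.027, "dy": 0, "dz": -0.003, "twist": 0}, {"dx": -0.035, "dy": 0, "dz": -0.005, "twist": 0}, {"dx": -0.044, "dy": 0, "dz": -0.007, "twist": 0}, {"dx": -0.052, "dy": 0, "dz": -0.01, "twist": 0}, {"dx": -0.061, "dy": 0, "dz": -0.013, "twist": 0}, {"dx": -0.069, "dy": 0, "dz": -0.017, "twist": 0}, {"dx": -0.077, "dy": 0, "dz": -0.021, "twist": 0}, {"dx": -0.085, "dy": 0, "dz": -0.025, "twist": 0}, {"dx": -0.092, "dy": 0, "dz": -0.03, "twist": 0}, {"dx": -0.099, "dy": 0, "dz": -0.035, "twist": 0}, {"dx": -0.106, "dy": 0, "dz": -0.041, "twist": 0}, {"dx": -0.113, "dy": 0, "dz": -0.047, "twist": 0}, {"dx": -0.113, "dy": 0, "dz": -0.047, "twist": 0}])

```text
t: 5.62
eef_pos: [0.479, 0.1731, 0.129]
ee_rot: [-3.078, 1.568, 0.017]
force: [7.0, -3.2, -7.8]
width: 0.0097
```

Run:
```python
from h import *
b=grab('side','side6');plan([[.4295,.175,.038]],177.1)
cv2.imwrite('pics/c12.png',cv2.resize(b[60:200,110:290],None,fx=4,fy=4,interpolation=2))
```

```text
t 5.67 pos [0.4784 0.1732 0.1284] ang 177.3 w 0.0092 F [ 7.5 -1.8 -8.1] q6 -0.78
[0.0903 0.0006 0.0491]
twist 0.16082673417568571
```

View pics/c12.png

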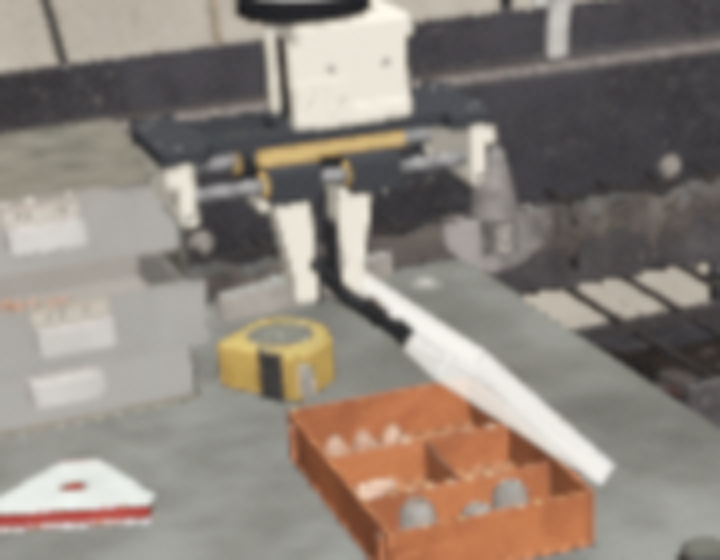

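>>> jog_arm(motion=[{"dx": -0.005, "dy": 0, "dz": -0.008, "twist": 0}, {"dx": -0.011, "dy": 0, "dz": -0.015, "twist": 0}, {"dx": -0.017, "dy": 0, "dz": -0.021, "twist": 0}, {"dx": -0.022, "dy": 0, "dz": -0.028, "twist": 0}, {"dx": -0.027, "dy": 0, "dz": -0.035, "twist": 0}, {"dx": -0.032, "dy": 0, "dz": -0.042, "twist": 0}, {"dx": -0.036, "dy": 0, "dz": -0.05, "twist": 0}, {"dx": -0.039, "dy": 0, "dz": -0.058, "twist": 0}, {"dx": -0.043, "dy": 0, "dz": -0.066, "twist": 0}, {"dx": -0.046, "dy": 0, "dz": -0.075, "twist": 0}, {"dx": -0.048, "dy": 0, "dz": -0.083, "twist": 0}, {"dx": -0.05, "dy": 0, "dz": -0.092, "twist": 0}, {"dx": -0.052, "dy": 0, "dz": -0.1, "twist": 0}, {"dx": -0.054, "dy": 0, "dz": -0.109, "twist": 0}, {"dx": -0.055, "dy": 0, "dz": -0.117, "twist": 0}, {"dx": -0.055, "dy": 0, "dz": -0.126, "twist": 0}, {"dx": -0.055, "dy": 0, "dz": -0.135, "twist": 0}, {"dx": -0.055, "dy": 0, "dz": -0.144, "twist": 0}, {"dx": -0.055, "dy": 0, "dz": -0.144, "twist": 0}])

```text
t: 7.25
eef_pos: [0.6228, 0.1655, 0.1827]
ee_rot: [1.824, 1.569, -1.365]
force: [0.2, -4.7, 3.1]
width: 0.0095
```

Run:
```python
from h import *
b=grab('side','side7');plan([[.4295,.175,.038]],177.1)
cv2.imwrite('pics/c13.png',cv2.resize(b[30:200,110:300],None,fx=3.5,fy=3.5,interpolation=2))
```

```text
t 7.30 pos [0.6224 0.1655 0.1828] ang 177.3 w 0.0096 F [-0.4 -6.5  1.4] q6 -0.61
[ 0.1447 -0.0004  0.1931]
twist 0.1508688043989821
```

View pics/c13.png

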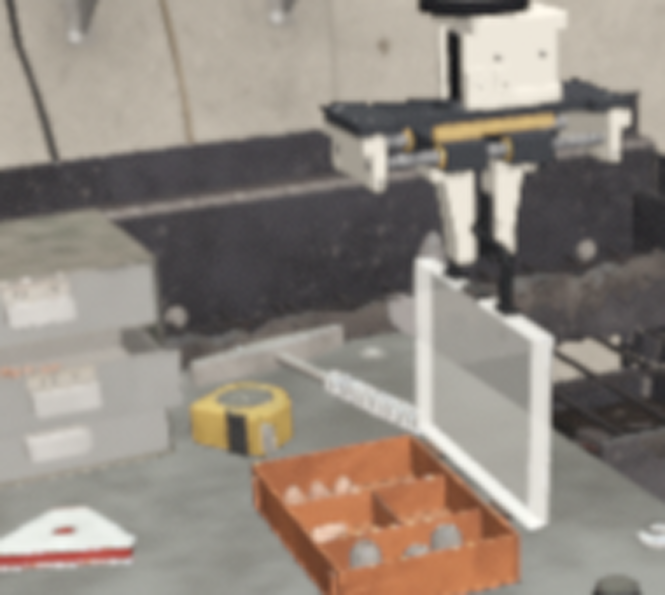

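>>> jog_arm(motion=[{"dx": 0.001, "dy": 0, "dz": -0.009, "twist": 0}, {"dx": 0.003, "dy": 0, "dz": -0.018, "twist": 0}, {"dx": 0.004, "dy": 0, "dz": -0.026, "twist": 0}, {"dx": 0.006, "dy": 0, "dz": -0.035, "twist": 0}, {"dx": 0.008, "dy": 0, "dz": -0.042, "twist": 0}, {"dx": 0.01, "dy": 0, "dz": -0.048, "twist": 0}, {"dx": 0.01, "dy": 0, "dz": -0.048, "twist": 0}])

```text
t: 7.88
eef_pos: [0.6704, 0.1633, 0.172]
ee_rot: [1.528, 1.569, -1.661]
force: [0.1, -4.7, 0.6]
width: 0.0095
```

>>> jog_arm(motion=[{"dx": 0, "dy": 0, "dz": 0, "twist": 0}, {"dx": 0, "dy": 0, "dz": 0, "twist": 0}, {"dx": 0, "dy": 0, "dz": 0, "twist": 0}, {"dx": 0, "dy": 0, "dz": 0, "twist": 0}, {"dx": 0, "dy": 0, "dz": 0, "twist": 0}], gripper=0.05)

```text
t: 8.3
eef_pos: [0.669, 0.1648, 0.1728]
ee_rot: [-2.179, 1.57, 0.915]
force: [0.1, -0.6, -0.1]
width: 0.0374
```

>>> jog_arm(motion=[{"dx": -0.01, "dy": 0, "dz": 0, "twist": 0}, {"dx": -0.025, "dy": 0, "dz": 0, "twist": 0}, {"dx": -0.05, "dy": 0, "dz": 0, "twist": 0}, {"dx": -0.08, "dy": 0, "dz": 0, "twist": 0}, {"dx": -0.08, "dy": 0, "dz": 0, "twist": 0}, {"dx": -0.08, "dy": 0, "dz": 0, "twist": 0}])

```text
t: 8.8
eef_pos: [0.67, 0.1649, 0.2562]
ee_rot: [-2.655, 1.565, 0.439]
force: [0.3, 0.5, -1.3]
width: 0.0497
```

Run:
```python
from h import *
a=grab('top','top8');b=grab('side','side8');plan([[.4295,.175,.038]],177.1)
```

```text
t 8.90 pos [0.6687 0.1645 0.253 ] ang 177.3 w 0.0498 F [ 0.1 -0.3 -0.8] q6 -0.57
[0.215  0.0009 0.2394]
twist 0.19536755513590265
```

View pics/top8.png

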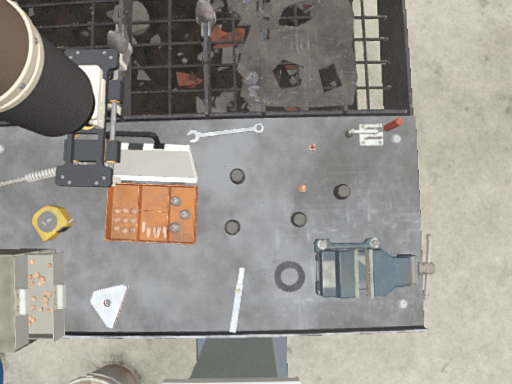

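View pics/side8.png

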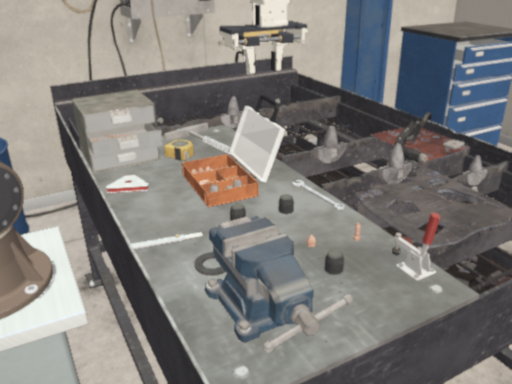

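The lid leans back open in both views (side (258,145)). The empty rear middle compartment is at about (153,196) in the top view. Next I'm refining the case and electrode positions.

```bash
python3 - <<'E'
from h import *
t=cv2.imread('pics/top8.png');s=cv2.imread('pics/side8.png')
h=cv2.cvtColor(t,cv2.COLOR_BGR2HSV)
m=((h[...,1]>110)&(h[...,0]<20)&(h[...,2]>60)).astype(np.uint8);m[:, :95]=0;m[:,210:]=0;m[:175]=0;m[255:]=0
m=cv2.morphologyEx(m,cv2.MORPH_CLOSE,np.ones((9,9)))
c=max(cv2.findContours(m,0,1)[0],key=cv2.contourArea);bp=cv2.boxPoints(cv2.minAreaRect(c));P=on_z('top',bp,.037)
print(bp,P.round(4),P.mean(0),np.linalg.norm(np.diff(P,axis=0),axis=1),np.degrees(np.arctan2(*(np.diff(P,axis=0)[:,[1,0]].T))))
for n,im,box in(('top',t,(304,138,322,156)),('side',s,(348,215,368,246))):
    x0,y0,x1,y1=box;hh=cv2.cvtColor(im,cv2.COLOR_BGR2HSV)[y0:y1,x0:x1]
    mk=((hh[...,1]>70)&((hh[...,0]<20)|(hh[...,0]>170))).astype(np.uint8);k,l,st,ce=cv2.connectedComponentsWithStats(mk)
    for i in range(1,k):
        if st[i,4]>8: print(n,st[i]+[x0,y0,0,0,0],ce[i]+[x0,y0])
    cv2.imwrite(f'pics/e_{n}.png',cv2.resize(im[y0-4:y1+4,x0-4:x1+4],None,fx=14,fy=14,interpolation=0))
C=[.6818,-.199]
print('proj base/top', proj('top',[[*C,0],[*C,.036]]),proj('side',[[*C,0],[*C,.036]]))
E
python3 -c "
import cv2,numpy as np
a=cv2.imread('pics/e_top.png');b=cv2.imread('pics/e_side.png');H=max(a.shape[0],b.shape[0])
print(a.shape,b.shape)
p=lambda i:cv2.copyMakeBorder(i,0,H-i.shape[0],0,10,0)
cv2.imwrite('pics/e.png',np.hstack([p(a),p(b)]))"
```

```text
[[104.643936 239.78284 ]
 [106.98979  181.91849 ]
 [197.35478  185.58194 ]
 [195.00893  243.44629 ]] [[0.4803 0.2704 0.037 ]
 [0.6096 0.2649 0.037 ]
 [0.5967 0.0608 0.037 ]
 [0.4691 0.0677 0.037 ]] [0.53894753 0.16594331 0.037     ] [0.12938532 0.20452105 0.12782012] [ -2.44688463 -93.6116477  176.86894988]
top [309 144   6   7  25] [311.6 146.8]
side [354 224   6  16  65] [357.         232.23076923]
proj base/top [[310.90611321 147.90386541]
 [313.20689266 145.09568353]] [[356.23442048 238.69682945]
 [357.7229063  223.58643237]]
(364, 364, 3) (546, 392, 3)
```

View pics/e.png

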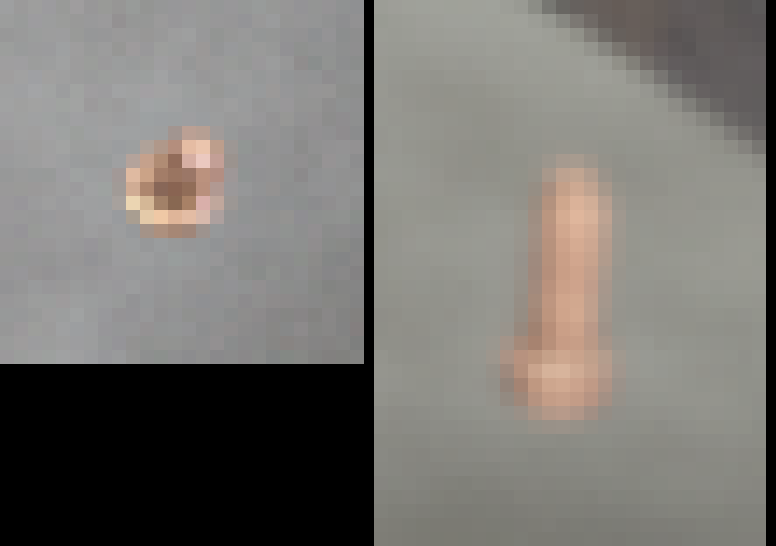

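Run:
```python
from h import *
plan([[.683,-.199,.253],[.683,-.199,.03]],177.1)
```

```text
t 8.90 pos [0.6687 0.1645 0.253 ] ang 177.3 w 0.0498 F [ 0.1 -0.3 -0.8] q6 -0.57
[-2.000e-04  3.624e-01 -3.150e-02]
[ 0.2228  0.3626 -0.0314]
twist 0.19536755513590265
```

>>> jog_arm(motion=[{"dx": 0, "dy": 0.02, "dz": -0.002, "twist": 0}, {"dx": 0, "dy": 0.055, "dz": -0.005, "twist": 0}, {"dx": 0, "dy": 0.09, "dz": -0.008, "twist": 0}, {"dx": 0, "dy": 0.125, "dz": -0.011, "twist": 0}, {"dx": 0, "dy": 0.16, "dz": -0.014, "twist": 0}, {"dx": 0, "dy": 0.195, "dz": -0.017, "twist": 0}, {"dx": 0.01, "dy": 0.23, "dz": -0.02, "twist": 0}, {"dx": 0.03, "dy": 0.262, "dz": -0.023, "twist": 0}, {"dx": 0.05, "dy": 0.295, "dz": -0.026, "twist": 0}, {"dx": 0.07, "dy": 0.325, "dz": -0.028, "twist": 0}, {"dx": 0.09, "dy": 0.348, "dz": -0.03, "twist": 0}, {"dx": 0.115, "dy": 0.3625, "dz": -0.0315, "twist": 0}, {"dx": 0.145, "dy": 0.3625, "dz": -0.0315, "twist": 0}, {"dx": 0.17, "dy": 0.3625, "dz": -0.0315, "twist": 0}, {"dx": 0.19, "dy": 0.3625, "dz": -0.0315, "twist": 0}, {"dx": 0.19, "dy": 0.3625, "dz": -0.0315, "twist": 0}, {"dx": 0.19, "dy": 0.3625, "dz": -0.0315, "twist": 0}], gripper=0.04)

```text
t: 10.32
eef_pos: [0.682, -0.1993, 0.061]
ee_rot: [0.058, 1.567, -3.131]
force: [0.2, -0.2, 1.2]
width: 0.0403
```

Run:
```python
from h import *
b=grab('side','side9');plan([[.683,-.199,.03]],177.1)
cv2.imwrite('pics/c14.png',cv2.resize(b[160:260,290:420],None,fx=5,fy=5,interpolation=2))
```

```text
t 10.37 pos [ 0.6834 -0.1993  0.0629] ang 177.3 w 0.0395 F [ 0.8 -0.8  0.5] q6 -0.04
[ 0.0329 -0.0003  0.0004]
twist 0.22050016139698414
```

View pics/c14.png

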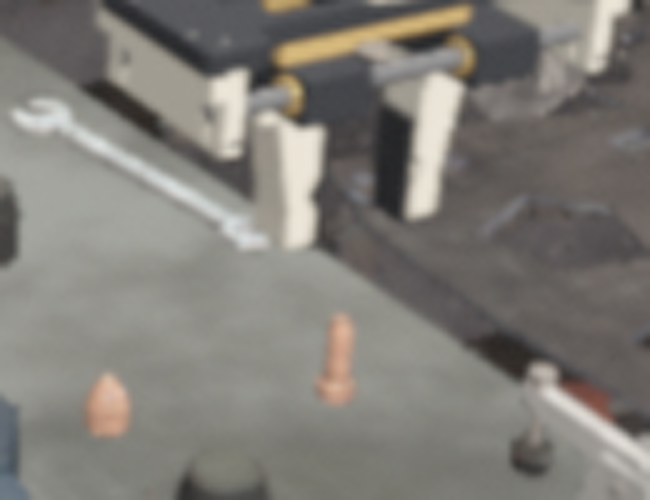

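The fingertip midpoint is at about (359.5,206) in the side view, so the tips are at z≈0.078, again TCP+15 mm. The slender part with the flange at (357,232) is centred under the jaws. I'm going down to TCP z≈0, which puts the tips near 15 mm.

>>> jog_arm(motion=[{"dx": 0.02, "dy": 0, "dz": 0, "twist": 0}, {"dx": 0.04, "dy": 0, "dz": 0, "twist": 0}, {"dx": 0.053, "dy": 0, "dz": 0, "twist": 0}, {"dx": 0.06, "dy": 0, "dz": 0, "twist": 0}, {"dx": 0.063, "dy": 0, "dz": 0, "twist": 0}, {"dx": 0.063, "dy": 0, "dz": 0, "twist": 0}])

```text
t: 10.87
eef_pos: [0.6835, -0.1992, -0.0001]
ee_rot: [2.27, 1.571, -0.919]
force: [0.2, 0.2, -0.1]
width: 0.04
```

Run:
```python
from h import *
b=grab('side','side10');plan([[.683,-.199,.03]],177.1)
cv2.imwrite('pics/c15.png',cv2.resize(b[180:260,320:400],None,fx=7,fy=7,interpolation=2))
```

```text
t 10.92 pos [ 6.839e-01 -1.993e-01  5.000e-04] ang 177.3 w 0.0398 F [ 0.2 -0.8 -0. ] q6 -0.04
[-0.0295 -0.0002  0.0009]
twist 0.21019207197304013
```

View pics/c15.png

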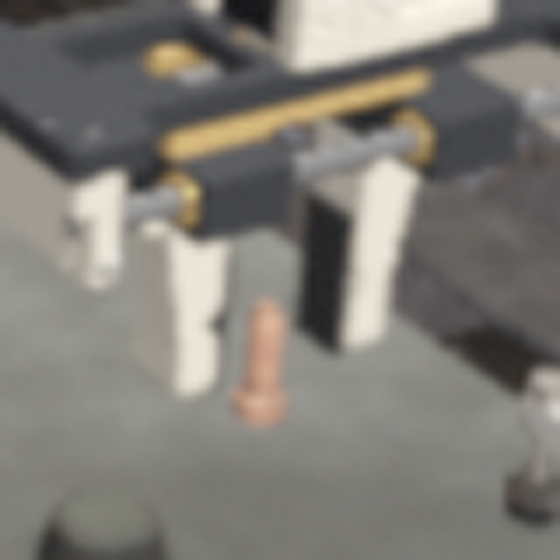

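>>> jog_arm(motion=[{"dx": 0, "dy": 0, "dz": 0, "twist": 0}, {"dx": 0, "dy": 0, "dz": 0, "twist": 0}, {"dx": 0, "dy": 0, "dz": 0, "twist": 0}, {"dx": 0, "dy": 0, "dz": 0, "twist": 0}, {"dx": 0, "dy": 0, "dz": 0, "twist": 0}, {"dx": 0, "dy": 0, "dz": 0, "twist": 0}, {"dx": 0, "dy": 0, "dz": 0, "twist": 0}], gripper=0.0, newtons=15)

```text
t: 11.5
eef_pos: [0.6835, -0.1993, -0.0001]
ee_rot: [2.863, 1.57, -0.326]
force: [0.5, 0.9, 1.6]
width: 0.01
```

>>> jog_arm(motion=[{"dx": -0.01, "dy": 0, "dz": 0, "twist": 0}, {"dx": -0.03, "dy": 0, "dz": 0, "twist": 0}, {"dx": -0.06, "dy": 0, "dz": 0, "twist": 0}, {"dx": -0.09, "dy": 0, "dz": 0, "twist": 0}, {"dx": -0.09, "dy": 0, "dz": 0, "twist": 0}])

```text
t: 11.92
eef_pos: [0.6871, -0.2001, 0.0976]
ee_rot: [2.966, 1.561, -0.221]
force: [1.5, -0.7, 1.6]
width: 0.0101
```

Run:
```python
from h import *
b=grab('side','side11');plan([[.566,.1615,.23],[.566,.1615,.04]],-92.9)
cv2.imwrite('pics/c16.png',cv2.resize(b[150:250,310:410],None,fx=6,fy=6,interpolation=2))
```

```text
t 11.97 pos [ 0.6859 -0.1996  0.0948] ang 177.3 w 0.0101 F [ 0.4  0.6 -0.2] q6 -0.04
[-0.1365 -0.355   0.1356]
[ 0.0535 -0.3552  0.137 ]
twist -89.7735765118133
```

View pics/c16.png

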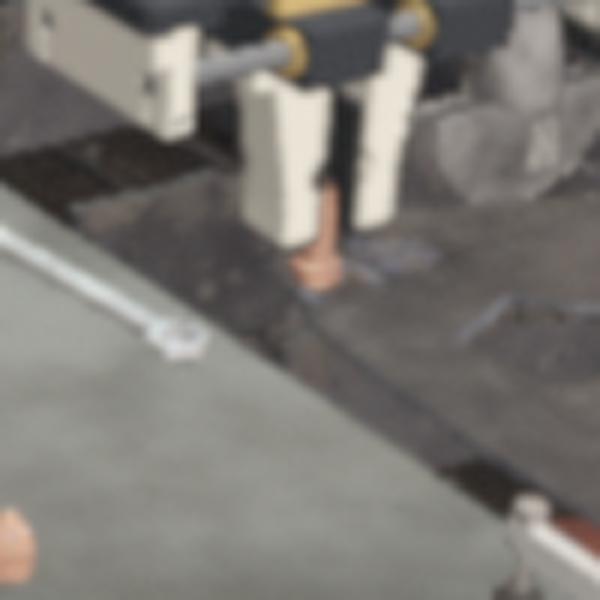

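>>> jog_arm(motion=[{"dx": -0.02, "dy": 0, "dz": 0.005, "twist": -7}, {"dx": -0.035, "dy": -0.01, "dz": 0.015, "twist": -14}, {"dx": -0.035, "dy": -0.02, "dz": 0.03, "twist": -21}, {"dx": -0.035, "dy": -0.035, "dz": 0.045, "twist": -28}, {"dx": -0.035, "dy": -0.05, "dz": 0.06, "twist": -35}, {"dx": -0.035, "dy": -0.065, "dz": 0.075, "twist": -42}, {"dx": -0.035, "dy": -0.08, "dz": 0.09, "twist": -49}, {"dx": -0.035, "dy": -0.095, "dz": 0.105, "twist": -56}, {"dx": -0.035, "dy": -0.11, "dz": 0.12, "twist": -63}, {"dx": -0.035, "dy": -0.125, "dz": 0.13, "twist": -70}, {"dx": -0.035, "dy": -0.14, "dz": 0.1365, "twist": -77}, {"dx": -0.035, "dy": -0.155, "dz": 0.1365, "twist": -84}, {"dx": -0.035, "dy": -0.175, "dz": 0.1365, "twist": -90}, {"dx": -0.035, "dy": -0.205, "dz": 0.1365, "twist": -90}, {"dx": -0.035, "dy": -0.24, "dz": 0.1365, "twist": -90}, {"dx": -0.035, "dy": -0.275, "dz": 0.1365, "twist": -90}, {"dx": -0.035, "dy": -0.31, "dz": 0.1365, "twist": -90}, {"dx": -0.035, "dy": -0.335, "dz": 0.1365, "twist": -90}, {"dx": -0.035, "dy": -0.355, "dz": 0.1365, "twist": -90}, {"dx": -0.035, "dy": -0.355, "dz": 0.1365, "twist": -90}])

```text
t: 13.63
eef_pos: [0.5638, 0.1651, 0.1245]
ee_rot: [2.534, 1.571, 0.919]
force: [0.3, -0.2, -0.5]
width: 0.0104
```

Run:
```python
from h import *
b=grab('side','side12');a=grab('top','top12');plan([[.566,.1615,.13],[.566,.1615,.06],[.566,.1615,.004]],-92.9)
cv2.imwrite('pics/c17.png',np.hstack([cv2.resize(b[100:220,170:290],None,fx=3.3,fy=3.3,interpolation=2),cv2.resize(a[150:270,90:210],None,fx=3.3,fy=3.3,interpolation=2)]))
```

```text
t 13.73 pos [0.5632 0.1623 0.1243] ang -92.6 w 0.0102 F [ 0.5 -0.8 -1.3] q6 0.91
[-0.0057  0.0028  0.0007]
[0.0643 0.0029 0.0007]
[0.1203 0.0029 0.0007]
twist 0.27727553767286395
```

View pics/c17.png

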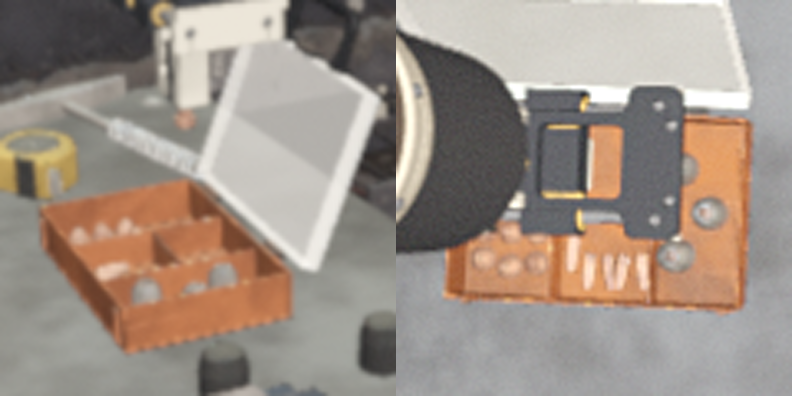

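Run:
```python
from h import *
print(proj('side',[[.563,.162,.124],[.563,.162,.139],[.563,.162,.16]]), proj('top',[[.563,.162,.2]]))
# hypoth: lid far top corner
ca=R([0,0,-.053])
for y in(.1,-.1):
  for th in (1.6,1.95):
    P=ca@[.0695-.139*np.cos(th),y,.0385+.139*np.sin(th)]+[.539,.167,0]
    print(y,th,P,proj('side',[P])-[170,100],proj('top',[P]))
b=cv2.imread('pics/side12.png');cv2.imwrite('pics/c18.png',cv2.resize(b[85:165,200:300],None,fx=7.5,fy=7.5,interpolation=2))
```

```text
[[226.90020771 138.46247467]
 [226.65775599 132.6008288 ]
 [226.31479604 124.28446187]] [[128.95281335 198.33148654]]
0.1 1.6 [0.61775296 0.26296279 0.17744073] [[58.79001343  3.5548363 ]] [[ 80.51479057 171.11550968]]
0.1 1.95 [0.66508281 0.26045196 0.1676254 ] [[75.58752398  4.80881265]] [[ 84.27722096 147.25865345]]
-0.1 1.6 [0.60715793 0.06324363 0.17744073] [[92.36170034 25.94771774]] [[185.00304774 174.10822076]]
-0.1 1.95 [0.65448777 0.0607328  0.1676254 ] [[110.97462273  26.96537743]] [[187.01185116 149.82848639]]
```

View pics/c18.png

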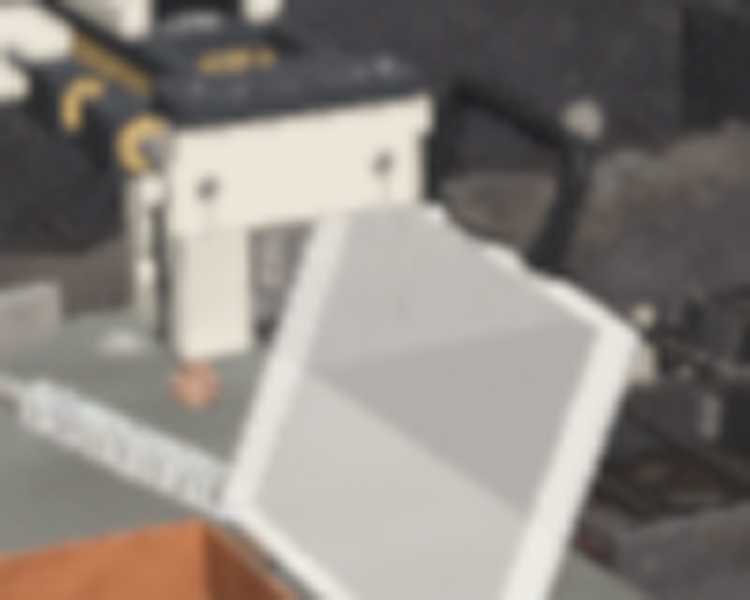

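>>> jog_arm(motion=[{"dx": 0.02, "dy": 0, "dz": 0, "twist": 0}, {"dx": 0.045, "dy": 0, "dz": 0, "twist": 0}, {"dx": 0.065, "dy": 0, "dz": 0, "twist": 0}, {"dx": 0.08, "dy": 0, "dz": 0, "twist": 0}, {"dx": 0.09, "dy": 0, "dz": 0, "twist": 0}, {"dx": 0.1, "dy": 0, "dz": 0, "twist": 0}, {"dx": 0.108, "dy": 0, "dz": 0, "twist": 0}, {"dx": 0.114, "dy": 0, "dz": 0, "twist": 0}, {"dx": 0.114, "dy": 0, "dz": 0, "twist": 0}, {"dx": 0.114, "dy": 0, "dz": 0, "twist": 0}])

```text
t: 14.57
eef_pos: [0.5639, 0.1618, 0.0108]
ee_rot: [1.185, 1.571, -0.433]
force: [-0.2, -0.2, 0.6]
width: 0.01
```

Run:
```python
from h import *
b=grab('side','side13');a=grab('top','top13');plan([[.563,.1620,.004]],-92.9)
cv2.imwrite('pics/c19.png',np.hstack([cv2.resize(b[110:210,170:270],None,fx=4,fy=4,interpolation=2),cv2.resize(a[160:260,90:190],None,fx=4,fy=4,interpolation=2)]))
```

```text
t 14.67 pos [0.5642 0.1621 0.0113] ang -92.7 w 0.0101 F [ 0.  -0.1 -0.1] q6 0.91
[ 0.0073 -0.0012  0.0002]
twist 0.20309260686866537
```

View pics/c19.png

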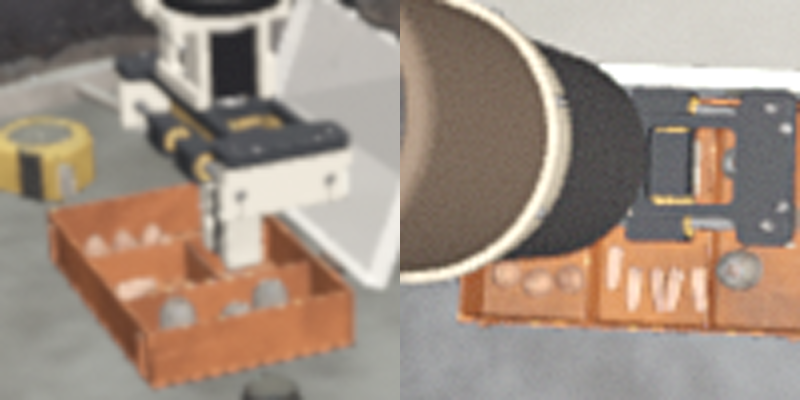

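The fingers are inside the rear middle compartment (side view about (229,175)) with no contact force. I'm creeping down.

>>> jog_arm(motion=[{"dx": 0.002, "dy": 0, "dz": 0, "twist": 0}, {"dx": 0.004, "dy": 0, "dz": 0, "twist": 0}, {"dx": 0.006, "dy": 0, "dz": 0, "twist": 0}, {"dx": 0.007, "dy": 0, "dz": 0, "twist": 0}, {"dx": 0.007, "dy": 0, "dz": 0, "twist": 0}])

```text
t: 15.08
eef_pos: [0.5635, 0.1617, 0.0034]
ee_rot: [-0.924, 1.57, -2.542]
force: [0.1, 0.2, -0.2]
width: 0.01
```

>>> jog_arm(motion=[{"dx": 0.001, "dy": 0, "dz": 0, "twist": 0}, {"dx": 0.001, "dy": 0, "dz": 0, "twist": 0}, {"dx": 0.001, "dy": 0, "dz": 0, "twist": 0}])

```text
t: 15.33
eef_pos: [0.564, 0.1619, 0.0031]
ee_rot: [1.856, 1.57, 0.238]
force: [-0.8, 0.0, 3.6]
width: 0.0099
```

>>> jog_arm(motion=[{"dx": 0, "dy": 0, "dz": 0, "twist": 0}, {"dx": 0, "dy": 0, "dz": 0, "twist": 0}, {"dx": 0, "dy": 0, "dz": 0, "twist": 0}, {"dx": 0, "dy": 0, "dz": 0, "twist": 0}, {"dx": 0, "dy": 0, "dz": 0, "twist": 0}], gripper=0.018)

```text
t: 15.75
eef_pos: [0.5636, 0.1618, 0.0025]
ee_rot: [-1.016, 1.571, -2.634]
force: [0.5, -0.3, -1.2]
width: 0.0181
```

>>> jog_arm(motion=[{"dx": -0.005, "dy": 0, "dz": 0, "twist": 0}, {"dx": -0.015, "dy": 0, "dz": 0, "twist": 0}, {"dx": -0.03, "dy": 0, "dz": 0, "twist": 0}, {"dx": -0.06, "dy": 0, "dz": 0, "twist": 0}, {"dx": -0.1, "dy": 0, "dz": 0, "twist": 0}, {"dx": -0.14, "dy": 0, "dz": 0, "twist": 0}, {"dx": -0.18, "dy": 0, "dz": 0, "twist": 0}, {"dx": -0.22, "dy": 0, "dz": 0, "twist": 0}, {"dx": -0.25, "dy": 0, "dz": 0, "twist": 0}, {"dx": -0.25, "dy": 0, "dz": 0, "twist": 0}])

```text
t: 16.58
eef_pos: [0.5667, 0.1627, 0.2618]
ee_rot: [2.023, 1.558, 0.406]
force: [0.2, 0.5, 0.9]
width: 0.0182
```

Run:
```python
from h import *
b=grab('side','side14');a=grab('top','top14');plan([[.66,.1645,.26],[.669,.1645,.26],[.669,.1645,.173]],177.1)
cv2.imwrite('pics/c20.png',np.hstack([cv2.resize(b[110:210,170:270],None,fx=4,fy=4,interpolation=2),cv2.resize(a[160:260,90:190],None,fx=4,fy=4,interpolation=2)]))
```

```text
t 16.68 pos [0.5641 0.1621 0.2554] ang -92.7 w 0.0179 F [-0.6 -0.1 -0.8] q6 0.91
[-0.0042  0.0957 -0.0069]
[-0.0042  0.1047 -0.0073]
[ 0.0828  0.1044 -0.0071]
twist 90.19159858203818
```

View pics/c20.png

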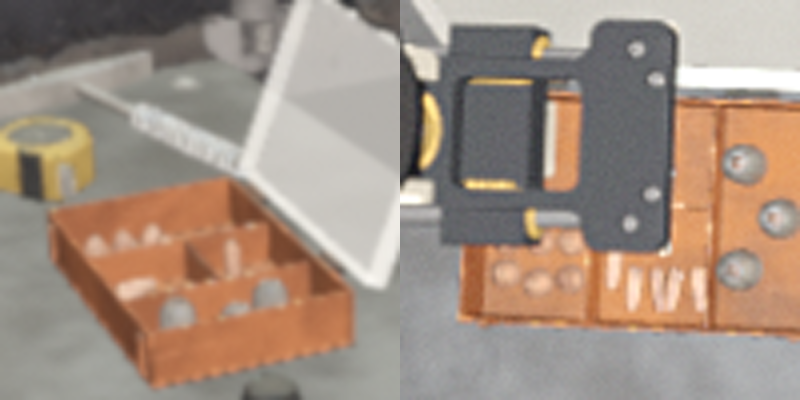

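>>> jog_arm(motion=[{"dx": -0.01, "dy": 0.01, "dz": 0, "twist": 7}, {"dx": -0.01, "dy": 0.02, "dz": 0, "twist": 14}, {"dx": -0.01, "dy": 0.03, "dz": 0, "twist": 21}, {"dx": -0.01, "dy": 0.04, "dz": 0, "twist": 28}, {"dx": -0.01, "dy": 0.05, "dz": 0, "twist": 35}, {"dx": -0.01, "dy": 0.06, "dz": 0, "twist": 42}, {"dx": -0.01, "dy": 0.07, "dz": 0, "twist": 49}, {"dx": -0.01, "dy": 0.08, "dz": 0, "twist": 56}, {"dx": -0.01, "dy": 0.09, "dz": 0, "twist": 63}, {"dx": -0.01, "dy": 0.1, "dz": 0, "twist": 70}, {"dx": -0.01, "dy": 0.11, "dz": -0.005, "twist": 77}, {"dx": -0.01, "dy": 0.117, "dz": -0.007, "twist": 84}, {"dx": -0.01, "dy": 0.117, "dz": -0.007, "twist": 90}, {"dx": -0.01, "dy": 0.117, "dz": -0.007, "twist": 90}, {"dx": -0.01, "dy": 0.117, "dz": -0.007, "twist": 90}], gripper=0.06)

```text
t: 17.93
eef_pos: [0.6803, 0.1631, 0.2615]
ee_rot: [0.436, 1.569, -2.75]
force: [0.3, -0.1, -0.6]
width: 0.0597
```

Run:
```python
from h import *
b=grab('side','side15');plan([[.681,.163,.167]],177.1)
cv2.imwrite('pics/c21.png',cv2.resize(b[50:190,190:330],None,fx=4.2,fy=4.2,interpolation=2))
```

```text
t 17.98 pos [0.6804 0.1631 0.2619] ang 177.5 w 0.0597 F [-0.6 -1.  -0.7] q6 -0.56
[ 0.0949  0.     -0.0008]
twist 0.40917945231450403
```

View pics/c21.png

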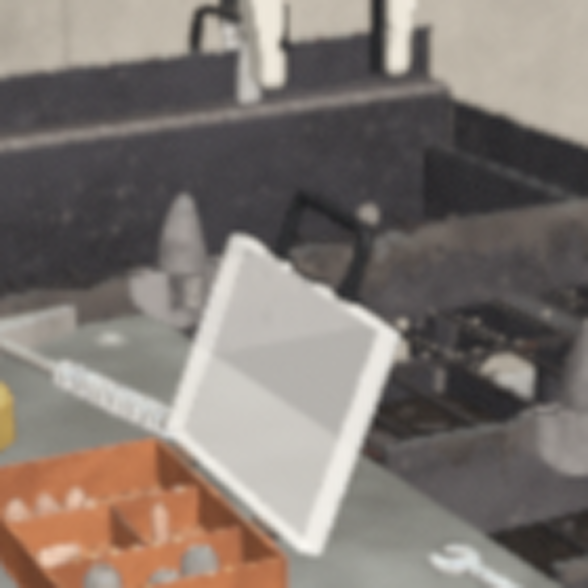

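The electrode stands in its bin (side view about (228,174)), and the bar's middle (270,100) is centred below the open fingers. I'm going down to grip it.

>>> jog_arm(motion=[{"dx": 0.03, "dy": 0, "dz": 0, "twist": 0}, {"dx": 0.055, "dy": 0, "dz": 0, "twist": 0}, {"dx": 0.075, "dy": 0, "dz": 0, "twist": 0}, {"dx": 0.087, "dy": 0, "dz": 0, "twist": 0}, {"dx": 0.094, "dy": 0, "dz": 0, "twist": 0}, {"dx": 0.094, "dy": 0, "dz": 0, "twist": 0}])

```text
t: 18.48
eef_pos: [0.6802, 0.163, 0.1674]
ee_rot: [0.523, 1.569, -2.664]
force: [-0.6, -0.1, 1.0]
width: 0.0604
```

>>> jog_arm(motion=[{"dx": 0, "dy": 0, "dz": 0, "twist": 0}, {"dx": 0, "dy": 0, "dz": 0, "twist": 0}, {"dx": 0, "dy": 0, "dz": 0, "twist": 0}, {"dx": 0, "dy": 0, "dz": 0, "twist": 0}, {"dx": 0, "dy": 0, "dz": 0, "twist": 0}, {"dx": 0, "dy": 0, "dz": 0, "twist": 0}, {"dx": 0, "dy": 0, "dz": 0, "twist": 0}, {"dx": 0, "dy": 0, "dz": 0, "twist": 0}], gripper=0.0, newtons=8)

```text
t: 19.15
eef_pos: [0.681, 0.1633, 0.1688]
ee_rot: [-2.935, 1.571, 0.16]
force: [1.3, 0.8, 0.8]
width: 0.0123
```

Run:
```python
from h import *
b=grab('side','side16');plan([[.681,.163,.167]],177.1)
s=arm.get_state();M=R(s['ee_rot'])
ca=np.array([np.cos(-.053),np.sin(-.053),0]);r=np.hypot(.1785,.0075);p0=np.arctan2(.0075,.1785);t0=1.95+p0
for th in np.arange(1.9,-.01,-.1):
  d=ca*(r*np.cos(t0)-r*np.cos(th+p0))+np.array([0,0,r*np.sin(th+p0)-r*np.sin(t0)])
  print(round(th,2),(M.T@d).round(3))
cv2.imwrite('pics/c22.png',cv2.resize(b[50:190,190:330],None,fx=4.2,fy=4.2,interpolation=2))
```

```text
t 19.20 pos [0.6811 0.1633 0.1689] ang 177.3 w 0.0096 F [1.3 0.  0.3] q6 -0.56
[0.0019 0.0003 0.0001]
twist 0.19570201591685077
1.9 [-0.003 -0.     0.008]
1.8 [-0.009 -0.     0.025]
1.7 [-0.013 -0.     0.043]
1.6 [-0.015 -0.     0.06 ]
1.5 [-0.016 -0.     0.078]
1.4 [-0.014 -0.001  0.096]
1.3 [-0.011 -0.001  0.114]
1.2 [-0.006 -0.001  0.131]
1.1 [ 0.    -0.001  0.147]
1.0 [ 0.009 -0.001  0.163]
0.9 [ 0.018 -0.001  0.178]
0.8 [ 0.03  -0.001  0.192]
0.7 [ 0.042 -0.001  0.205]
0.6 [ 0.056 -0.001  0.216]
0.5 [ 0.071 -0.001  0.226]
0.4 [ 0.087 -0.001  0.235]
0.3 [ 0.103 -0.001  0.241]
0.2 [ 0.12  -0.001  0.247]
0.1 [ 0.138 -0.001  0.25 ]
-0.0 [ 0.155 -0.001  0.252]
```

View pics/c22.png

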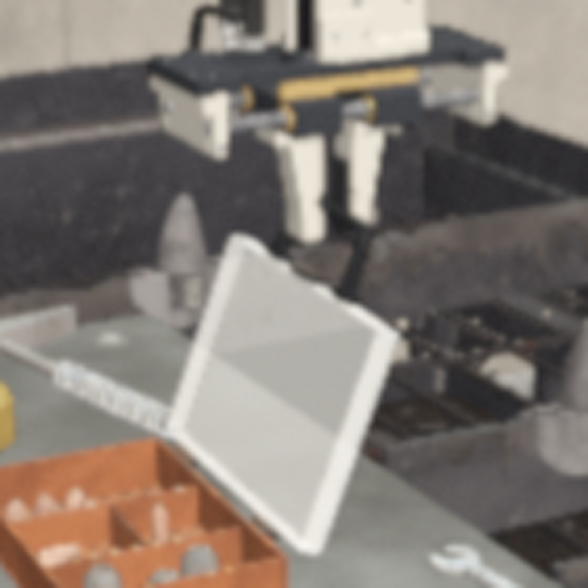

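The bar is held at 9.6 mm. I'm swinging the lid back along the arc.

>>> jog_arm(motion=[{"dx": -0.003, "dy": 0, "dz": 0.008, "twist": 0}, {"dx": -0.006, "dy": 0, "dz": 0.017, "twist": 0}, {"dx": -0.009, "dy": 0, "dz": 0.025, "twist": 0}, {"dx": -0.011, "dy": 0, "dz": 0.034, "twist": 0}, {"dx": -0.013, "dy": 0, "dz": 0.043, "twist": 0}, {"dx": -0.014, "dy": 0, "dz": 0.052, "twist": 0}, {"dx": -0.015, "dy": 0, "dz": 0.06, "twist": 0}, {"dx": -0.016, "dy": 0, "dz": 0.069, "twist": 0}, {"dx": -0.016, "dy": 0, "dz": 0.078, "twist": 0}, {"dx": -0.015, "dy": 0, "dz": 0.087, "twist": 0}, {"dx": -0.014, "dy": -0.001, "dz": 0.096, "twist": 0}, {"dx": -0.013, "dy": -0.001, "dz": 0.105, "twist": 0}, {"dx": -0.011, "dy": -0.001, "dz": 0.114, "twist": 0}, {"dx": -0.009, "dy": -0.001, "dz": 0.122, "twist": 0}, {"dx": -0.006, "dy": -0.001, "dz": 0.131, "twist": 0}, {"dx": -0.003, "dy": -0.001, "dz": 0.139, "twist": 0}, {"dx": 0, "dy": -0.001, "dz": 0.147, "twist": 0}, {"dx": 0.004, "dy": -0.001, "dz": 0.155, "twist": 0}, {"dx": 0.009, "dy": -0.001, "dz": 0.163, "twist": 0}, {"dx": 0.009, "dy": -0.001, "dz": 0.163, "twist": 0}])

```text
t: 20.87
eef_pos: [0.5162, 0.1721, 0.1588]
ee_rot: [-0.226, 1.57, 2.868]
force: [0.3, 4.1, -0.1]
width: 0.0094
```

Run:
```python
from h import *
b=grab('side','side17');plan([[.4295,.175,.0151]],177.1)
cv2.imwrite('pics/c23.png',cv2.resize(b[50:200,150:300],None,fx=4,fy=4,interpolation=2))
```

```text
t 20.92 pos [0.5168 0.1721 0.1591] ang 177.3 w 0.0097 F [0.  3.7 0.5] q6 -0.73
[0.1441 0.0012 0.0873]
twist 0.21714299343068433
```

View pics/c23.png

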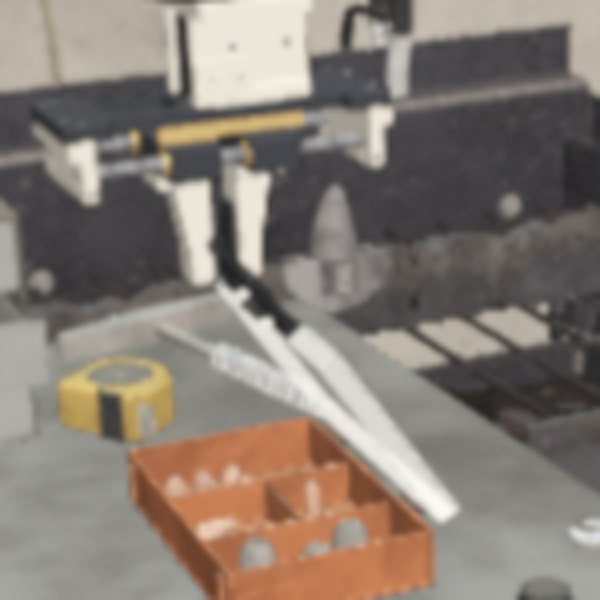

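>>> jog_arm(motion=[{"dx": 0.004, "dy": 0, "dz": 0.008, "twist": 0}, {"dx": 0.009, "dy": 0, "dz": 0.015, "twist": 0}, {"dx": 0.015, "dy": 0, "dz": 0.022, "twist": 0}, {"dx": 0.021, "dy": 0, "dz": 0.029, "twist": 0}, {"dx": 0.027, "dy": 0, "dz": 0.036, "twist": 0}, {"dx": 0.033, "dy": 0, "dz": 0.042, "twist": 0}, {"dx": 0.04, "dy": 0, "dz": 0.048, "twist": 0}, {"dx": 0.047, "dy": 0, "dz": 0.053, "twist": 0}, {"dx": 0.054, "dy": 0, "dz": 0.058, "twist": 0}, {"dx": 0.062, "dy": 0, "dz": 0.063, "twist": 0}, {"dx": 0.07, "dy": 0, "dz": 0.068, "twist": 0}, {"dx": 0.078, "dy": 0, "dz": 0.072, "twist": 0}, {"dx": 0.086, "dy": 0, "dz": 0.075, "twist": 0}, {"dx": 0.094, "dy": 0, "dz": 0.078, "twist": 0}, {"dx": 0.103, "dy": 0, "dz": 0.081, "twist": 0}, {"dx": 0.111, "dy": 0, "dz": 0.084, "twist": 0}, {"dx": 0.12, "dy": 0, "dz": 0.086, "twist": 0}, {"dx": 0.129, "dy": 0, "dz": 0.087, "twist": 0}, {"dx": 0.136, "dy": 0, "dz": 0.088, "twist": 0}, {"dx": 0.136, "dy": 0, "dz": 0.088, "twist": 0}])

```text
t: 22.58
eef_pos: [0.4315, 0.1767, 0.023]
ee_rot: [-2.889, 1.568, 0.206]
force: [7.8, 2.9, -2.0]
width: 0.0096
```

Run:
```python
from h import *
b=grab('side','side18');plan([[.4295,.175,.0151]],177.1)
cv2.imwrite('pics/c24.png',cv2.resize(b[110:210,150:270],None,fx=5,fy=5,interpolation=2))
```

```text
t 22.63 pos [0.4316 0.1767 0.0234] ang 177.4 w 0.0098 F [ 8.3  2.  -1.1] q6 -0.86
[0.0083 0.0018 0.002 ]
twist 0.2627366032266991
```

View pics/c24.png

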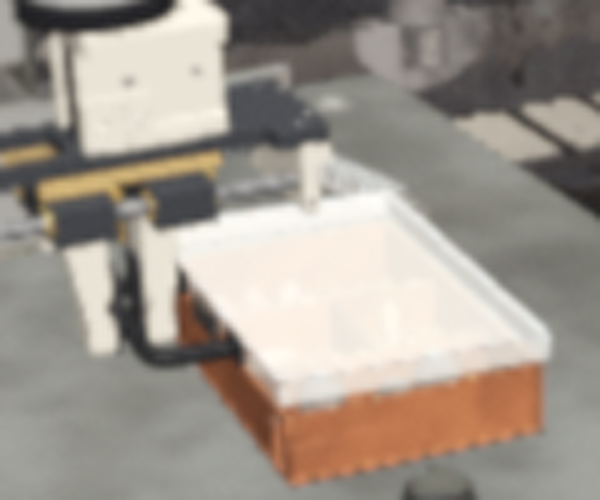

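>>> jog_arm(motion=[{"dx": 0.004, "dy": 0, "dz": -0.001, "twist": 0}, {"dx": 0.008, "dy": 0, "dz": -0.001, "twist": 0}, {"dx": 0.01, "dy": 0, "dz": -0.001, "twist": 0}, {"dx": 0.01, "dy": 0, "dz": -0.001, "twist": 0}])

```text
t: 22.97
eef_pos: [0.4313, 0.1759, 0.0137]
ee_rot: [2.368, 1.57, -0.821]
force: [1.0, 2.2, 5.1]
width: 0.0095
```

>>> jog_arm(motion=[{"dx": 0, "dy": 0, "dz": 0, "twist": 0}, {"dx": 0, "dy": 0, "dz": 0, "twist": 0}, {"dx": 0, "dy": 0, "dz": 0, "twist": 0}, {"dx": 0, "dy": 0, "dz": 0, "twist": 0}], gripper=0.024)

```text
t: 23.3
eef_pos: [0.4304, 0.1753, 0.0132]
ee_rot: [0.835, 1.569, -2.354]
force: [0.2, -0.4, 0.6]
width: 0.0233
```

>>> jog_arm(motion=[{"dx": -0.015, "dy": 0, "dz": 0, "twist": 0}, {"dx": -0.035, "dy": 0, "dz": 0, "twist": 0}, {"dx": -0.06, "dy": 0, "dz": 0, "twist": 0}, {"dx": -0.1, "dy": 0, "dz": 0, "twist": 0}, {"dx": -0.14, "dy": 0, "dz": 0, "twist": 0}, {"dx": -0.18, "dy": 0, "dz": 0, "twist": 0}, {"dx": -0.2, "dy": 0, "dz": 0, "twist": 0}, {"dx": -0.2, "dy": 0, "dz": 0, "twist": 0}, {"dx": -0.2, "dy": 0, "dz": 0, "twist": 0}, {"dx": -0.2, "dy": 0, "dz": 0, "twist": 0}])

```text
t: 24.13
eef_pos: [0.4305, 0.1756, 0.2128]
ee_rot: [0.501, 1.569, -2.688]
force: [-1.2, 0.1, -0.9]
width: 0.0243
```

Run:
```python
from h import *
b=grab('side','side19');a=grab('top','top19');plan([[.4295,.175,.0151]],177.1)
z=cv2.imread('pics/side0.png');print(cv2.absdiff(b,z)[150:215,175:275].max(2).mean())
cv2.imwrite('pics/c25.png',np.hstack([cv2.resize(i[140:215,160:270],None,fx=3.6,fy=3.6,interpolation=2) for i in(b,z)]))
```

```text
t 24.23 pos [0.4304 0.1754 0.2123] ang 177.3 w 0.0242 F [-0.   0.7  0.3] q6 -0.86
[1.972e-01 1.000e-04 5.000e-04]
twist 0.1816139537253889
4.5661538461538465
```

View pics/c25.png

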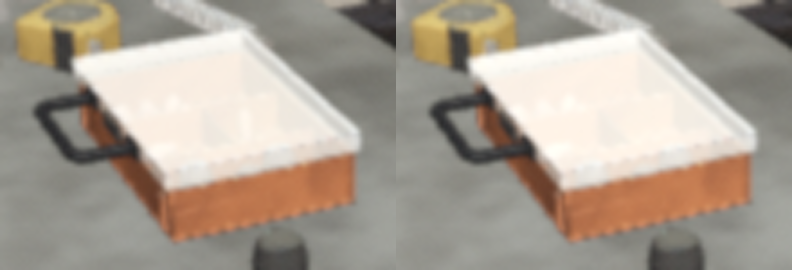

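View pics/side19.png

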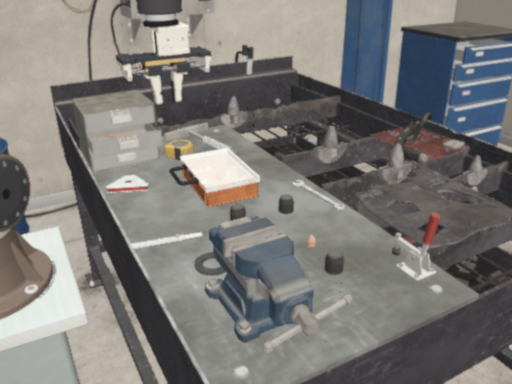

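The lid matches the starting picture, with the electrode faintly visible inside at side (228,174). The nozzle (311,240) and the cap (334,262) have not moved, and the robot touches nothing.

Run:
```python
from station import arm
print(arm.job_done())
```

```text
the job is handed in; nothing more can be done
None
```

The electrode is standing in the empty rear middle compartment, the lid is shut, and I handed the job in at about 24 s of the 72 s allowed. The hand-in gives no verdict.

I lifted the lid by its handle to about 1.88 rad and let go; it fell back to the stop and stayed open. I then set the electrode down upright, released it, swung the lid shut and withdrew.

**Last checks:**
- **Lid:** in the side view it looks the same as in the starting picture. I have no direct reading of the hinge angle.
- **Electrode:** it was clearly upright in its compartment before the lid closed. It is faintly visible upright through the lid now.
- **Other parts:** the nozzle and the retaining cap are where they started.
- **Contact:** the gripper is clear of everything and the force reading is near zero.

**What disagreed:** the fingertips appear about 26 mm higher than the stated tool geometry predicts. Because of that, my first grip closed on nothing just above the handle bar. I measured the difference in the side view and used it for every later grasp.

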